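# Set the lighting switch bank

### The job

Set the four small coloured slide switches on the kitchen lighting control box to this pattern: red on, green on, blue off, yellow off. A switch is on when its knob is slid all the way towards the row of amber lamps, and off when it is slid all the way to the opposite end; switches that are already right stay as they are.

Things in the scene. Friction and masses are not known exactly. Their poses are not given: they have to be found in the camera images.
- box_centre (a point): fixed black box with aluminium face, 156 x 104 x 26 mm, four white plates with switches 32 mm apart in changing order. Point: middle of the row, top of the plates, 31 mm above the worktop (knob tops 57 mm). x axis: towards the edge with four amber lamps (low, level with the plates), the ON end; y along the row. A wall cabinet hangs 0.46 m above the worktop just beyond and right of it: hover low.
- red_knob (a point): the red knob of a slide switch: a post 10 x 10 mm and 23 mm tall on a small foot; the point is half-way up the knob, 15 mm above the white switch plate and 11 mm below the knob's top. x axis = the direction in which the knob slides to ON (towards the amber lamps); y along the row, z up.
- blue_knob (a point): the blue knob of a slide switch: a post 10 x 10 mm and 23 mm tall on a small foot; the point is half-way up the knob, 15 mm above the white switch plate and 11 mm below the knob's top. x axis = the direction in which the knob slides to ON (towards the amber lamps); y along the row, z up.
- switch_red (a joint): the red slide switch, in m: 0 = fully off (end away from the amber lamps), 0.032 = fully on (end at the amber lamps); stiff sliding friction of about 2.5 N holds it where it is left, no spring. Starts off.
- switch_blue (a joint): the blue slide switch, in m: 0 = fully off (end away from the amber lamps), 0.032 = fully on (end at the amber lamps); stiff sliding friction of about 2.5 N holds it where it is left, no spring. Starts on.
- switch_green (a joint): the green slide switch, in m: 0 = fully off (end away from the amber lamps), 0.032 = fully on (end at the amber lamps); stiff sliding friction of about 2.5 N holds it where it is left, no spring. Starts on, where it belongs.
- switch_yellow (a joint): the yellow slide switch, in m: 0 = fully off (end away from the amber lamps), 0.032 = fully on (end at the amber lamps); stiff sliding friction of about 2.5 N holds it where it is left, no spring. Starts off, where it belongs.

How it is judged:
At the end, for the whole second after the job is handed in: The red and green switches are on and the blue and yellow ones are off, each within 10 mm of its end of the 32 mm travel (value of joint each of switch_red, switch_green above 0.022 m and value of joint each of switch_blue, switch_yellow below 0.01 m); the robot touches nothing.
It also fails if it takes over 32 s, if anything falls off the work surface, if the arm or the gripper's body presses on something with over 40 N, if the wrist force passes 120 N, or if a joint passes its speed limit or range.

### The arm

A 7-joint arm with a two-finger parallel gripper is mounted at the origin on a cart in front of the work surface, level with it; the furniture and walls round the work are solid. World frame = base frame: x ahead of the robot, y to its left, z up, the work surface at z = 0. Lengths are in m, angles in rad, forces in N, time in s.
With the tool pointing down it reaches from about 0.35 to 0.9 m from the base axis. Payload 8.1 kg.
Tool frame: the origin (TCP) lies between the finger pads; the fingertips stand ahead of it and the grasp point (between the pads) is the TCP (arm.nose_length is the z of the fingertips in the tool frame, in m); z points along the fingers, y is the line along which they close (so a half turn about z gives the same grasp; the last joint's range is limited). The gripper opens to 92 mm and grips with 3 to 60 N. Pads are 19 mm wide; open, the fingers measure 130 mm over their backs; the gripper's body (75 mm by 190 mm) begins 47 mm behind the grasp point.
Start: joints at [-1.451, 0.434, 0.025, 1.573, -0.012, 1.134, -0.075], TCP at [0.138, 0.61, 0.246] pointing down, gripper open.
Joint ranges: [-2.62, 2.62], [-0.44, 2.09], [-1.27, 1.32], [0.08, 2.57], [-1.32, 4.46], [0.12, 2], [-2.74, 2.74]. Speed limits (rad/s): [2.22, 2.22, 3.01, 3.01, 3.14, 3.14, 3.14].

### API

Orientations are given as a rotation vector (axis times angle).
In Python, from cell import sensors, optics, arm gives the robot as it stands.
- The arm moves only by the tool arm_command, never from a script. Its argument "deltas" is one flat list of numbers, 7 for each row, row after row: the turn, a rotation vector about the world's x, y, z as a fraction of full scale, then the shift along the world's x, y, z as a fraction of full scale, then the finger opening in mm, from 0 to 91.8. In form: [wx, wy, wz, dx, dy, dz, fingers, wx, wy, wz, dx, dy, dz, fingers, ...]. A call has 1 to 20 rows; each row is the pose to reach, as a shift and turn from the pose commanded when the call began; what a row does not reach only later rows make up. Full scale, the value 1, is 1 m for a shift and 90 degrees for a turn. A row lasts 1/10 s, in which the tool goes at most 50 mm and 8.59 degrees, less where a joint would pass 70% of its speed; a pose out of reach is approached as far as the arm can. A call with a number of a shift or a turn outside -1 to 1 is refused whole. A call with a gripper value outside its range is refused whole. The fingers move at their own pace and stop on an object; "force" is the grip in N (left out, the last holds). Time passes only in rows, so rows that repeat a pose let the fingers close. It gives the time, the measured TCP pose, the force, the opening and the grip force at its end, in the units of the state.
- sensors.observe(): the state, without advancing time (a new reading comes with each control period).
- optics.get_image(name): name is "scene" or "top" or "wrist"; returns the picture (400x640x3 uint8, blue, green, red); there is no depth.
- optics.calibration(name): a dict with "camera_matrix" (3x3 intrinsics, pixels), "rvec" (rotation vector, rad) and "tvec" (3), from world to camera coordinates, as OpenCV has them. Camera axes: x right, y down, z forward; pixel columns grow to the right and rows downward; lengths in m; the calibration is good to about 2 mm. A picture is of the moment at which its call begins: read the wrist's pose just before it. calibration takes no time and is no camera call; for the wrist camera it gives the pose at the moment of the call.
- arm.sign_off(): hands the job in; it is judged then, once.
The state is a dict: "clock": time; "joints": joint angles; "dq": joint speeds; "joint_efforts": joint torques, N m; "position": TCP position; "ee_rot": TCP orientation; "force": force on the tool from outside, world axes, zero at the start; "ft_torque": the same for the moment, N m; "width": opening from 0.0 (shut) to 1.0 (fully open); "gripper_force": force on a finger pad.
Only numpy, scipy, OpenCV 4.12 (cv2) and the standard library are available. Lean on these libraries where they do the work, as an engineer would, in place of code of your own. Each camera call takes 0.05 s, during which the arm holds its last target. There are 200 camera calls.

## Working session

There is one attempt and no reset: what is moved stays moved. The work goes in short steps, Python scripts to look and compute and a tool call to move; the robot and the scene stay as the last step left them, time stands still between calls to the robot, and variables do not carry over. Pictures are saved under pics/ and viewed, at most 10 in all, crops included, and the job is handed in when it is done.

Besides the shell and the picture viewer there is one more tool, called after "Request:" as name(argument=value, ...), one argument or row to a line, values as JSON. arm_command: Moves the arm, as the interface text tells. Its arguments: {"type":"object","properties":{"deltas":{"type":"array","items":{"type":"number"}},"force":{"type":"number"}},"required":["deltas"]}

```bash
mkdir -p pics
python3 - <<'E'
from cell import sensors, optics, arm
import cv2
s=sensors.observe();print(s, arm.nose_length)
for n in("scene","top"):
    cv2.imwrite(f"pics/{n}0.png",optics.get_image(n));print(n,optics.calibration(n))
E
```

```text
{'clock': 0.0, 'joints': array([-1.45061588,  0.43523624,  0.0249771 ,  1.57412094, -0.01159079,
        1.13401893, -0.07510831]), 'dq': array([ 9.72369378e-04,  3.26140154e-04,  1.10259515e-04,  3.93607875e-04,
        1.51749278e-03, -8.43328490e-05,  5.02622760e-04]), 'joint_efforts': array([-9.87514577e-04, -6.67854810e+01,  9.84061360e-01, -3.14454925e+01,
       -6.06625713e-02,  4.30568901e-02,  1.58190264e-04]), 'position': array([0.13803802, 0.60905015, 0.24492756]), 'ee_rot': array([-3.49338786e-01, -3.12208414e+00,  2.57360428e-03]), 'force': array([-0.09637119,  0.18075927, -0.59941996]), 'ft_torque': array([ 0.0178512 ,  0.00761879, -0.00306178]), 'gripper_force': 0.0, 'width': 0.9997613431039942} 0.019
scene {'camera_matrix': array([[453.23400503,   0.        , 319.36183793],
       [  0.        , 453.23400503, 201.93799542],
       [  0.        ,   0.        ,   1.        ]]), 'rvec': array([ 2.10144103, -0.42840559,  0.26764888]), 'tvec': array([-0.26857366,  0.34425109,  0.44418707])}
top {'camera_matrix': array([[415.83175518,   0.        , 317.15799231],
       [  0.        , 415.83175518, 205.77191192],
       [  0.        ,   0.        ,   1.        ]]), 'rvec': array([ 2.17261979, -2.14934329,  0.20612048]), 'tvec': array([0.34696993, 0.4750918 , 0.85388714])}
```

View pics/scene0.png

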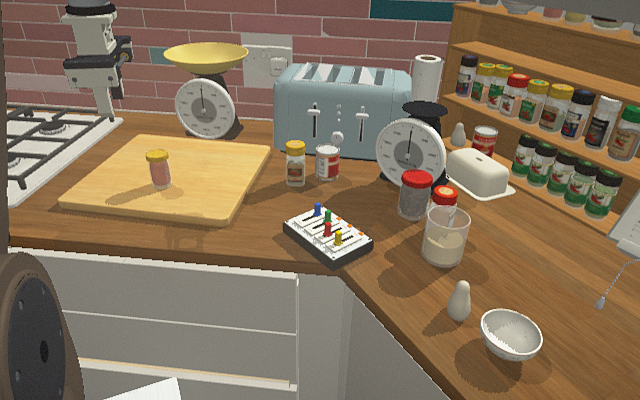

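View pics/top0.png

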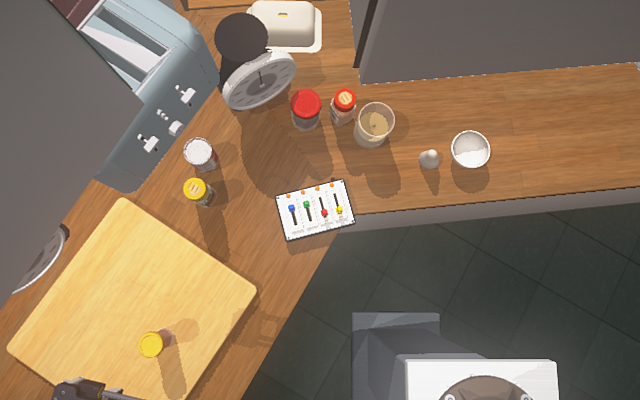

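The scene view shows the box in front of the robot at about (328,235). In the top view, blue is at (292,209), green (306,205), red (324,213) and yellow (339,211), with the lamps along the upper edge, (289,195) to (331,185). I'll locate the knobs by colour.

```bash
cat > h.py <<'E'
import cv2, numpy as np
from scipy.spatial.transform import Rotation as R
from cell import sensors, optics, arm
def ray(cal,px,z):
    K,r,t=cal["camera_matrix"],R.from_rotvec(np.ravel(cal["rvec"])).as_matrix(),np.ravel(cal["tvec"])
    d=r.T@np.linalg.solve(K,[*px,1]); c=-r.T@t
    return c+d*(z-c[2])/d[2]
HUE=dict(red=[(0,6),(174,180)],yellow=[(22,34)],green=[(50,85)],blue=[(105,125)],amber=[(7,19)])
def blobs(im,name,roi,smin=150,vmin=90):
    x0,y0,x1,y1=roi; h=cv2.cvtColor(im[y0:y1,x0:x1],cv2.COLOR_BGR2HSV)
    m=sum(cv2.inRange(h,(a,smin,vmin),(b,255,255)) for a,b in HUE[name])
    n,_,st,c=cv2.connectedComponentsWithStats(m)
    return [(int(st[i,4]),c[i]+[x0,y0]) for i in np.argsort(-st[:,4]) if i and st[i,4]>2]
E
python3 - <<'E'
from h import *
s=sensors.observe(); print(R.from_rotvec(s["ee_rot"]).as_matrix().round(3))
im=cv2.imread("pics/top0.png"); cal=optics.calibration("top")
im2=cv2.imread("pics/scene0.png"); cal2=optics.calibration("scene")
for n in HUE:
    for a,p in blobs(im,n,(272,175,358,245))[:5]: print("top",n,a,p.round(1),ray(cal,p,.031 if n=="amber" else .05).round(4))
    for a,p in blobs(im2,n,(280,200,375,268))[:5]: print("scene",n,a,p.round(1),ray(cal2,p,.031 if n=="amber" else .046).round(4))
cv2.imwrite("pics/c.png",cv2.resize(im[170:250,265:365],None,fx=6,fy=6,interpolation=cv2.INTER_CUBIC))
E
```

```text
[[-0.975  0.221 -0.   ]
 [ 0.221  0.975 -0.001]
 [-0.    -0.001 -1.   ]]
top red 29 [323.6 211.7] [0.4558 0.3396 0.05  ]
scene red 84 [327.3 229. ] [0.4555 0.3339 0.046 ]
top yellow 34 [338.6 209.4] [0.461  0.3084 0.05  ]
scene yellow 93 [337.6 237.8] [0.4614 0.3023 0.046 ]
top green 4 [306.2 201.5] [0.4767 0.3756 0.05  ]
scene green 8 [327.8 211. ] [0.4815 0.3887 0.046 ]
scene green 3 [325. 215.] [0.4707 0.3779 0.046 ]
scene green 3 [324.3 220.7] [0.4616 0.3608 0.046 ]
top blue 20 [290.6 206.8] [0.4652 0.4079 0.05  ]
scene blue 13 [317.  204.2] [0.4719 0.4194 0.046 ]
scene blue 11 [317.3 214. ] [0.4582 0.3866 0.046 ]
top amber 11 [331.1 184.4] [0.5177 0.3227 0.031 ]
top amber 11 [287.9 195.6] [0.4919 0.4143 0.031 ]
top amber 10 [317.  187.8] [0.5097 0.3528 0.031 ]
top amber 10 [302.  191.8] [0.5006 0.3846 0.031 ]
scene amber 15 [291. 217.] [0.415  0.4166 0.031 ]
scene amber 12 [305.1 210.9] [0.4491 0.4265 0.031 ]
scene amber 12 [317.1 201.8] [0.4854 0.4494 0.031 ]
scene amber 11 [338.5 217.7] [0.5011 0.3794 0.031 ]
scene amber 10 [349.1 225.1] [0.5092 0.3489 0.031 ]
```

View pics/c.png

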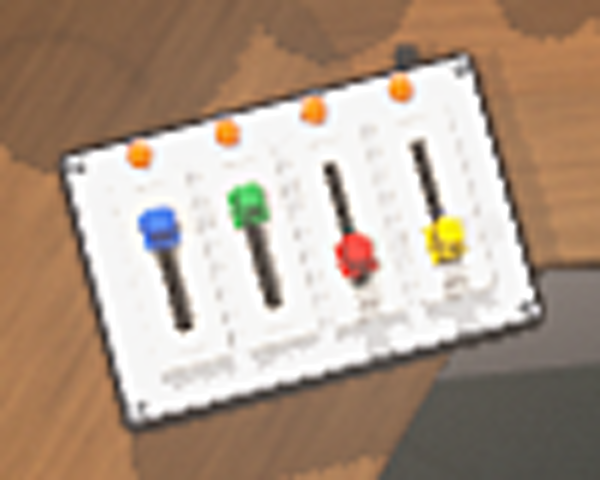

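Checks pass: the lamp row measures 95 mm (96 expected) and the red-yellow spacing 32 mm. The ON direction is about 15.7° from world x. The crop shows blue and green on, red and yellow off. I'll move above the box with the finger line along the slide direction.

Request:
arm_command(
  deltas=[0,0,-0.34,0.163,-0.125,-0.02,60,0,0,-0.34,0.163,-0.125,-0.02,60,0,0,-0.34,0.163,-0.125,-0.02,60,0,0,-0.34,0.163,-0.125,-0.02,60,0,0,-0.34,0.163,-0.125,-0.02,60,0,0,-0.683,0.327,-0.251,-0.055,60,0,0,-0.683,0.327,-0.251,-0.055,60,0,0,-0.683,0.327,-0.251,-0.055,60,0,0,-0.683,0.327,-0.251,-0.055,60,0,0,-0.683,0.327,-0.251,-0.055,60,0,0,-0.683,0.327,-0.251,-0.055,60,0,0,-0.683,0.327,-0.251,-0.055,60,0,0,-0.683,0.327,-0.251,-0.055,60],
  force=10,
)

```text
clock: 1.4
position: [0.4634, 0.3605, 0.1908]
ee_rot: [-1.891, -2.508, -0.0]
force: [-0.3, 0.3, -0.1]
width: 0.65
gripper_force: 0.0
```

Run:
```python
from h import *
s=sensors.observe(); print(s["clock"],s["position"],R.from_rotvec(s["ee_rot"]).as_matrix().round(3).tolist(),s["joints"].round(2))
cal=optics.calibration("wrist"); im=optics.get_image("wrist"); cv2.imwrite("pics/w1.png",im)
for n in HUE:
    for a,p in blobs(im,n,(0,0,640,400))[:4]:
        if a>60: print(n,a,p.round(1),ray(cal,p,.031 if n=="amber" else .05).round(4))
```

```text
1.4 [0.46344621 0.36047011 0.19077923] [[-0.275, 0.961, -0.001], [0.961, 0.275, 0.001], [0.001, -0.001, -1.0]] [-1.    0.43  0.35  1.76 -0.18  0.98 -0.3 ]
red 2582 [595.6 239. ] [0.7014 0.3849 0.05  ]
red 297 [305.8 209.2] [0.4575 0.343  0.05  ]
yellow 293 [303.  243.6] [0.4634 0.3125 0.05  ]
green 217 [337.8 173.4] [0.4742 0.3792 0.05  ]
blue 254 [338.3 134.1] [0.4656 0.4093 0.05  ]
amber 1599 [571.2 173.2] [0.6695 0.4308 0.031 ]
amber 1452 [399.5  33.5] [0.4904 0.4945 0.031 ]
amber 515 [393.8 223.1] [0.5378 0.3458 0.031 ]
amber 339 [368.5 266.4] [0.5293 0.2989 0.031 ]
```

View pics/w1.png

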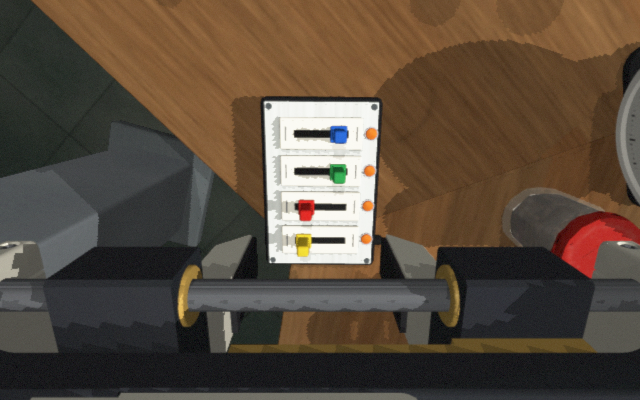

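Wrist and top views agree within 3 mm. In the wrist view, red is at (306,209), yellow (303,244), green (338,173), blue (338,134), with the lamps on the right. Next I descend on red and grip it.

Request:
arm_command(
  deltas=[0,0,0,-0.0075,-0.0185,0,60,0,0,0,-0.0075,-0.0185,-0.04,60,0,0,0,-0.0075,-0.0185,-0.08,60,0,0,0,-0.0075,-0.0185,-0.11,60,0,0,0,-0.0075,-0.0185,-0.134,60,0,0,0,-0.0075,-0.0185,-0.134,60,0,0,0,-0.0075,-0.0185,-0.134,60,0,0,0,-0.0075,-0.0185,-0.134,0,0,0,0,-0.0075,-0.0185,-0.134,0,0,0,0,-0.0075,-0.0185,-0.134,0,0,0,0,-0.0075,-0.0185,-0.134,0,0,0,0,-0.0075,-0.0185,-0.134,0,0,0,0,-0.0075,-0.0185,-0.134,0],
  force=10,
)

```text
clock: 2.75
position: [0.4577, 0.3401, 0.0568]
ee_rot: [1.896, 2.505, 0.0]
force: [-0.1, -0.4, -0.5]
width: 0.179
gripper_force: 0.0
```

Request:
arm_command(
  deltas=[0,0,0,0,0,0,0,0,0,0,0,0,0,0,0,0,0,0,0,0,0,0,0,0,0,0,0,0],
)

```text
clock: 3.15
position: [0.4577, 0.3401, 0.0568]
ee_rot: [1.896, 2.505, 0.0]
force: [0.4, -0.4, 1.2]
width: 0.109
gripper_force: 10.0
```

Gripped: the opening is 10 mm, the knob's width. Next I slide red to ON and release it.

Request:
arm_command(
  deltas=[0,0,0,0.008,0.002,0,0,0,0,0,0.016,0.0045,0,0,0,0,0,0.024,0.0065,0,0,0,0,0,0.03,0.0085,0,0,0,0,0,0.03,0.0085,0,0,0,0,0,0.03,0.0085,0,0],
)

```text
clock: 3.75
position: [0.4855, 0.3478, 0.0562]
ee_rot: [-1.894, -2.503, 0.007]
force: [-9.6, -3.8, 8.6]
width: 0.109
gripper_force: 10.0
```

Request:
arm_command(
  deltas=[0,0,0,-0.001,0,0,60,0,0,0,-0.001,0,0,60,0,0,0,-0.001,0,0,60,0,0,0,-0.001,0,0,60,0,0,0,-0.001,0,0,60,0,0,0,-0.001,0,0,60,0,0,0,-0.001,0,0.04,60,0,0,0,-0.001,0,0.06,60,0,0,0,-0.021,0.03,0.06,60,0,0,0,-0.021,0.059,0.06,60,0,0,0,-0.021,0.059,0.06,60,0,0,0,-0.021,0.059,0.03,60,0,0,0,-0.021,0.059,0,60,0,0,0,-0.021,0.059,0,60,0,0,0,-0.021,0.059,0,0,0,0,0,-0.021,0.059,0,0,0,0,0,-0.021,0.059,0,0,0,0,0,-0.021,0.059,0,0,0,0,0,-0.021,0.059,0,0,0,0,0,-0.021,0.059,0,0],
)

```text
clock: 5.75
position: [0.4667, 0.4077, 0.0571]
ee_rot: [1.896, 2.505, 0.001]
force: [-1.1, 0.2, 0.1]
width: 0.177
gripper_force: 0.0
```

Request:
arm_command(
  deltas=[0,0,0,0,0,0,0,0,0,0,0,0,0,0,0,0,0,0,0,0,0,0,0,0,0,0,0,0],
)

```text
clock: 6.15
position: [0.4667, 0.4076, 0.0569]
ee_rot: [1.896, 2.505, 0.0]
force: [-0.5, 0.3, 3.7]
width: 0.104
gripper_force: 10.0
```

Blue is gripped at the same 10 mm opening. I slide it to OFF, release, lift and then look.

Request:
arm_command(
  deltas=[0,0,0,-0.008,-0.002,0,0,0,0,0,-0.016,-0.0045,0,0,0,0,0,-0.024,-0.0065,0,0,0,0,0,-0.03,-0.0085,0,0,0,0,0,-0.03,-0.0085,0,0,0,0,0,-0.03,-0.0085,0,0],
)

```text
clock: 6.75
position: [0.4375, 0.3995, 0.0571]
ee_rot: [1.895, 2.504, 0.004]
force: [6.7, 1.6, -2.0]
width: 0.106
gripper_force: 10.0
```

Request:
arm_command(
  deltas=[0,0,0,0.001,0,0,60,0,0,0,0.001,0,0,60,0,0,0,0.001,0,0,60,0,0,0,0.001,0,0,60,0,0,0,0.001,0,0,60,0,0,0,0.001,0,0,60,0,0,0,0.001,0,0.04,60,0,0,0,0.001,0,0.08,60,0,0,0,0.001,-0.03,0.12,60,0,0,0,0.001,-0.05,0.13,60,0,0,0,0.001,-0.05,0.13,60,0,0,0,0.001,-0.05,0.13,60],
)

```text
clock: 7.95
position: [0.4375, 0.3491, 0.1869]
ee_rot: [-1.896, -2.504, -0.001]
force: [0.3, 0.5, 0.1]
width: 0.653
gripper_force: 0.0
```

Run:
```python
from h import *
s=sensors.observe(); print(s["clock"],s["position"],s["force"])
cal=optics.calibration("wrist"); im=optics.get_image("wrist"); cv2.imwrite("pics/w2.png",im)
for n in list(HUE)[:4]:
    for a,p in blobs(im,n,(200,50,400,290))[:1]:
        q=ray(cal,p,.05); print(n,a,p.round(1),q.round(4),"along",round(q[:2]@[.962,.272],4))
```

```text
7.95 [0.43751559 0.3491474  0.18691284] [0.26605966 0.52858139 0.10291904]
red 303 [371.7 206.5] [0.4826 0.3496 0.05  ] along 0.5594
yellow 298 [334.9 241.5] [0.4624 0.3119 0.05  ] along 0.5297
green 218 [371.8 169.5] [0.4732 0.3789 0.05  ] along 0.5582
blue 253 [335.4 129.4] [0.4366 0.4011 0.05  ] along 0.5291
```

View pics/w2.png

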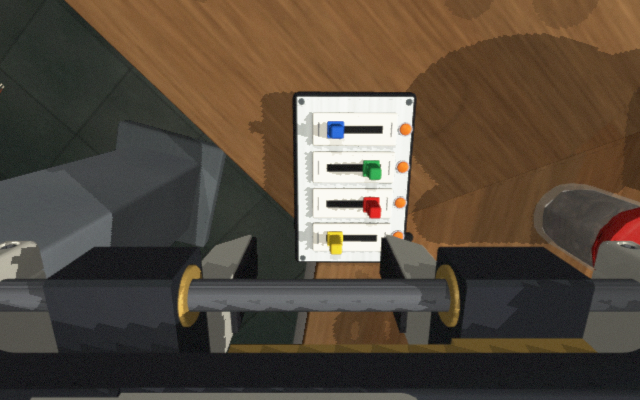

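The picture shows red (372,207) and green (372,170) at the lamp end, and blue (335,129) and yellow (335,242) at the off end. The gripper is clear of everything.

```bash
python3 -c "
from cell import arm; print(arm.sign_off())"
```

```text
the job is handed in; nothing more can be done
None
```

I handed the job in at about 8 s with red and green on and blue and yellow off, confirmed in the last wrist picture with the gripper clear of the box; the sign-off gave no verdict.

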